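# Cull the faulty angle brackets

### The job

Five steel angle brackets stand on the bench for inspection: three are sound, one has its standing leg bent out of square and one has its standing leg cut too short. Put the two faulty ones in the shallow steel tray, wholly inside its rim, and leave the three sound ones standing where they are.

Things in the scene. Friction and masses are not known exactly. Their poses are not given: they have to be found in the camera images.
- bent: The bent bracket: like the sound ones (36 mm wide, 6 mm thick, 60 mm foot flat on the bench, 60 mm long leg), but its leg leans 22 degrees (0.384 rad) from upright, away from the foot (to -x), so the angle between the legs is 112 degrees. 0.08 to 0.17 kg. It is stable on its foot. Origin: underside of the foot at the outer edge of the bend, middle of the width; +x runs along the foot to its free end, y across the width, z up. 
- bent_toe (a point): Middle of the free end of the bent bracket's foot, at its underside, 60 mm from the origin.
- bent_top (a point): Top end of the bent bracket's leg, on its outer face, middle of the width: 22 mm to -x and 56 mm above the origin.
- short: The short bracket: 36 mm wide, 6 mm thick, 60 mm foot flat on the bench, but its leg, square to the foot, is only 32 mm tall, with one hole. 0.08 to 0.17 kg. Origin: underside of the foot at the outer edge of the bend, middle of the width; +x runs along the foot to its free end, y across the width, z up. 
- short_toe (a point): Middle of the free end of the short bracket's foot, at its underside, 60 mm from the origin.
- short_top (a point): Top end of the short bracket's leg, on its outer face, middle of the width: 32 mm above the origin.
- good_1: Sound steel angle bracket (L-shape), 36 mm wide, 6 mm thick, two screw holes in each leg, about 0.12 kg: 60 mm foot flat on the bench and a 60 mm leg standing square on it. Origin: underside of the foot at the outer edge of the bend, middle of the width; +x runs along the foot to its free end, y across the width, z up. 
- good_2: Sound steel angle bracket (L-shape), 36 mm wide, 6 mm thick, two screw holes in each leg, about 0.12 kg: 60 mm foot flat on the bench and a 60 mm leg standing square on it. Origin: underside of the foot at the outer edge of the bend, middle of the width; +x runs along the foot to its free end, y across the width, z up. 
- good_3: Sound steel angle bracket (L-shape), 36 mm wide, 6 mm thick, two screw holes in each leg, about 0.12 kg: 60 mm foot flat on the bench and a 60 mm leg standing square on it. Origin: underside of the foot at the outer edge of the bend, middle of the width; +x runs along the foot to its free end, y across the width, z up. 
- tray: Loose shallow pressed-steel tray, 154 mm (its x) by 244 mm (its y), 0.25 kg, 14 mm high rim about 4 mm thick, floor 2 mm thick; the few tiny screws in it are only part of its look. Origin: centre of the underside, z up.

How it is judged:
At the end, for the whole second after the job is handed in: The bent and the short bracket lie or stand at rest in the tray, bend, foot end and leg top all within its rim (78 mm in the tray's x, 123 mm in its y from its centre); the tray is flat on the bench; each sound bracket is still upright (0.15 rad) and within 25 mm of where it stood (x of bent in the frame of tray between -0.078 and 0.078 m and y of bent in the frame of tray between -0.123 and 0.123 m and x of bent_toe in the frame of tray between -0.078 and 0.078 m and y of bent_toe in the frame of tray between -0.123 and 0.123 m and x of bent_top in the frame of tray between -0.078 and 0.078 m and y of bent_top in the frame of tray between -0.123 and 0.123 m and z of bent in the frame of tray between -0.005 and 0.1 m and linear speed of each of bent, short below 0.03 m/s and x of short in the frame of tray between -0.078 and 0.078 m and y of short in the frame of tray between -0.123 and 0.123 m and x of short_toe in the frame of tray between -0.078 and 0.078 m and y of short_toe in the frame of tray between -0.123 and 0.123 m and x of short_top in the frame of tray between -0.078 and 0.078 m and y of short_top in the frame of tray between -0.123 and 0.123 m and z of short in the frame of tray between -0.005 and 0.1 m and distance of each of good_1, good_2, good_3 from where it was at the start of the episode below 0.025 m and angle between each of good_1, good_2, good_3's own z axis and vertical below 0.15 rad and angle between tray's own z axis and vertical below 0.1 rad and height (world z) of tray between -0.01 and 0.01 m); the robot touches nothing.
It also fails if it takes over 56 s, if anything falls off the work surface, if the arm or the gripper's body presses on something with over 40 N, if the wrist force passes 120 N, or if a joint passes its speed limit or range.

### The arm

A 6-joint arm with a two-finger parallel gripper is mounted at the origin on a cart in front of the work surface, level with it; the furniture and walls round the work are solid. World frame = base frame: x ahead of the robot, y to its left, z up, the work surface at z = 0. Lengths are in m, angles in rad, forces in N, time in s.
With the tool pointing down it reaches from about 0.25 to 0.725 m from the base axis. Payload 4 kg.
Tool frame: the origin (TCP) lies midway between the tips of the shut fingers; the grasp point (between the pads) lies 19 mm behind it; z points along the fingers, y is the direction in which the jaws open and shut (so a half turn about z gives the same grasp; the last joint's range is limited). The gripper opens to 85 mm and grips with 20 to 120 N. Pads are 22 mm wide; open, the fingers measure 114 mm over their backs; the gripper's body (76 mm by 85 mm) begins 54 mm behind the grasp point. The pads swing forward as they close: fully open they stand 13 mm farther back than shut.
Start: joints at [1.139, 0.241, 0.005, 1.335, 0, 1.571], TCP at [0.209, 0.454, 0.231] pointing down, gripper open.
Joint ranges: [-2.72, 2.72], [-1.05, 1.87], [-1.09, 1.28], [-1.99, 2.15], [-1.42, 1.44], [-3.14, 3.14]. Speed limits (rad/s): [2.79, 2.79, 3.14, 3.14, 3.14, 3.14].

### API

Orientations are given as a unit quaternion [x, y, z, w].
In Python, from workcell import monitor, cams, order gives the robot as it stands.
- The arm moves only by the tool send_rows, never from a script. Its argument "moves" is a list of rows, each a list of 4 numbers: the shift along the tool's x, y, z as a fraction of full scale, then the turn about the tool's z as a fraction of full scale. A call has 1 to 20 rows; each row shifts and turns the commanded pose from where the row before left it, along the tool's axes as they then stand; what a row does not reach is not made up. Full scale, the value 1, is 100 cm for a shift and 0.1 rad for a turn. A row lasts 1/10 s, in which the tool goes at most 50 mm and 8.59 degrees, less where a joint would pass 70% of its speed; a pose out of reach is approached as far as the arm can. A call with a number of a shift or a turn outside -1 to 1 is refused whole. A call with a gripper value outside its range is refused whole. "claw" is the gripper's target within -1 to 1 (fully open at 1, half-way at 0, shut at -1), set as the call begins (left out, the last holds). The fingers move at their own pace and stop on an object; the grip force is fixed at half the most. Time passes only in rows, so rows that do not move let the fingers close. It gives the time, the measured TCP pose, the force and the opening at its end, in the units of the state.
- monitor.get_obs(): the state, without advancing time (a new reading comes with each control period).
- cams.camera(name): name is "scene" or "top" or "wrist"; returns (picture, depth): 420x560x3 uint8, blue, green, red; 420x560 float32, m along the optical axis (not along the pixel's ray), 0 where there is no reading.
- cams.camera_info(name): a dict with "intrinsics" (3x3 intrinsics, pixels), "T" (4x4, takes a point from camera to world coordinates); the wrist camera has in their place "mount" (4x4, takes a point from camera to tool coordinates, whose origin is the TCP and whose axes are the flange's). Camera axes: x right, y up, looking along -z (the intrinsics and any distortion apply to the point x, -y, -z); pixel columns grow to the right and rows downward; lengths in m; the calibration is good to about 2 mm. A picture is of the moment at which its call begins: read the wrist's pose just before it. camera_info takes no time and is no camera call.
- order.job_done(): hands the job in, once; it reports no verdict.
The state is a dict: "clock": time; "joint_pos": joint angles; "joint_vel": joint speeds; "tau": joint torques, N m; "eef_pos": TCP position; "tool_rot": TCP orientation; "ft_force": force on the tool from outside, world axes, zero at the start; "ft_torque": the same for the moment, N m; "grip_width": finger opening in m.
Only numpy, scipy, OpenCV 4.12 (cv2) and the standard library are available. Lean on these libraries where they do the work, as an engineer would, in place of code of your own. Each camera call takes 0.05 s, during which the arm holds its last target.

## Working session

There is one attempt and no reset: what is moved stays moved. The work goes in short steps, Python scripts to look and compute and a tool call to move; the robot and the scene stay as the last step left them, time stands still between calls to the robot, and variables do not carry over. Pictures are saved under pics/ and viewed, and the job is handed in when it is done.

Besides the shell and the picture viewer there is one more tool, called after "Emit:" by a JSON object that holds its "method" and its "body". send_rows: Moves the arm, as the interface text tells. Its arguments: {"type":"object","properties":{"moves":{"type":"array","items":{"type":"array","items":{"type":"number","minimum":-1,"maximum":1}}},"claw":{"type":"number"}},"required":["moves"]}

```bash
mkdir -p pics; ls
python3 - <<'E'
from workcell import monitor, cams, order
import cv2,numpy as np
print(monitor.get_obs())
for n in ["top","scene"]:
    p,d=cams.camera(n); cv2.imwrite(f"pics/{n}0.png",p); np.savez(f"{n}0.npz",p=p,d=d); print(n,cams.camera_info(n))
print(cams.camera_info("wrist"))
E
```

```text
pics
{'clock': 0.0, 'joint_pos': array([ 1.13900811e+00,  2.41423495e-01,  3.72385901e-03,  1.33520724e+00,
       -2.74804449e-05,  1.57084955e+00]), 'joint_vel': array([-1.48839581e-03,  6.11229040e-04, -5.28715443e-04,  7.50129288e-04,
       -1.84671970e-04,  5.03521193e-05]), 'tau': array([ 1.31117784e-03, -3.72317147e+01,  2.52407706e+01,  1.70413539e-02,
        1.52679245e-04, -9.95306408e-06]), 'eef_pos': array([0.20898933, 0.45352861, 0.23040757]), 'tool_rot': array([ 2.14246726e-01,  9.76779006e-01, -1.03372516e-03, -2.12612955e-04]), 'ft_force': array([0.45159199, 0.53956582, 0.57608638]), 'ft_torque': array([-0.04104001,  0.04192275,  0.01483889]), 'grip_width': 0.08557875262687463}
top {'intrinsics': array([[387.01850044,   0.        , 284.87552009],
       [  0.        , 387.01850044, 208.5154484 ],
       [  0.        ,   0.        ,   1.        ]]), 'T': array([[ 0.01996416,  0.99505591, -0.09728908,  0.43919854],
       [-0.99919765,  0.01647821, -0.03650363,  0.051686  ],
       [-0.03472   ,  0.09793979,  0.99458651,  0.99943022],
       [ 0.        ,  0.        ,
[... 277 characters left out ...]
  [-0.43325598,  0.68552063, -0.58510744, -0.53918547],
       [-0.01084832,  0.64518901,  0.76394598,  0.85634811],
       [ 0.        ,  0.        ,  0.        ,  1.        ]])}
{'intrinsics': array([[303.07880403,   0.        , 277.25301479],
       [  0.        , 303.07880403, 209.97112675],
       [  0.        ,   0.        ,   1.        ]]), 'mount': array([[ 7.02102475e-04,  9.60091766e-01,  2.79684299e-01,
         7.07389069e-02],
       [ 9.99999671e-01, -7.87554761e-04,  1.93155630e-04,
        -5.99357833e-04],
       [ 4.05713831e-04,  2.79684072e-01, -9.60092004e-01,
        -1.43465075e-01],
       [ 0.00000000e+00,  0.00000000e+00,  0.00000000e+00,
         1.00000000e+00]])}
```

View pics/top0.png

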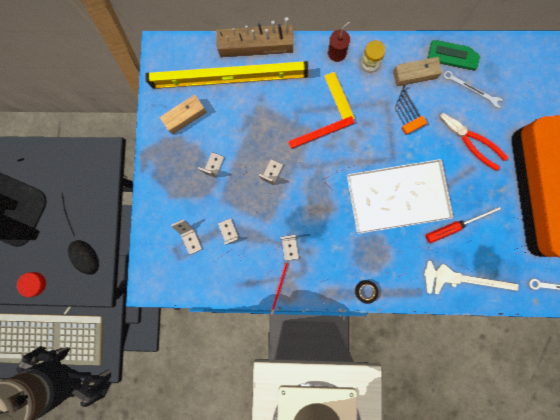

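View pics/scene0.png

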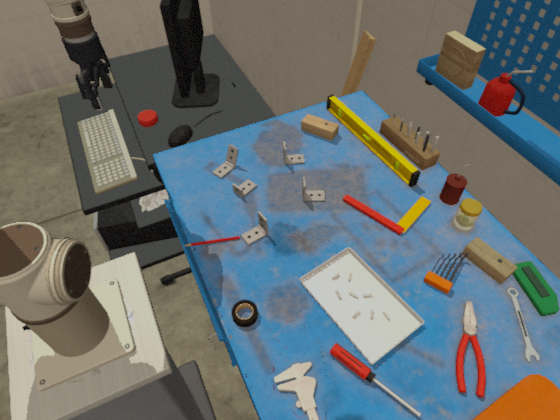

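The top view shows five brackets near (187,236), (228,230), (290,248), (211,164) and (272,171), with the tray near (400,196). I'll zoom in and use depth.

```bash
cat > h.py <<'E'
import numpy as np,cv2
from workcell import cams,monitor
def cloud(d,info,T=None):
    K=info["intrinsics"];T=info["T"] if T is None else T
    v,u=np.mgrid[:d.shape[0],:d.shape[1]]
    P=np.stack([(u-K[0,2])/K[0,0]*d,-(v-K[1,2])/K[1,1]*d,-d],-1)
    return P@T[:3,:3].T+T[:3,3]
def ray(u,v,z,info,T=None):
    K=info["intrinsics"];T=info["T"] if T is None else T
    r=T[:3,:3]@np.array([(u-K[0,2])/K[0,0],-(v-K[1,2])/K[1,1],-1]);o=T[:3,3]
    return o+r*(z-o[2])/r[2]
E
python3 - <<'E'
from h import *
from scipy import ndimage as nd
S=[]
for n in ["top","scene"]:
    f=np.load(n+"0.npz");p,d=f['p'],f['d'];W=cloud(d,cams.camera_info(n))
    x,y,z=W[...,0],W[...,1],W[...,2]
    roi=(d>0)&(x>.25)&(x<.62)&(y>0)&(y<.45)
    b=(abs(z)<.01)&roi; print(n,"bench z",np.median(z[b]))
    sat=cv2.cvtColor(p,cv2.COLOR_BGR2HSV)[...,1]
    m=(z>.008)&(z<.12)&roi&(sat<130)
    L,k=nd.label(m,np.ones((3,3)))
    for i in range(1,k+1):
        q=L==i
        if q.sum()<40: continue
        P=W[q]; hi=P[P[:,2]>np.percentile(P[:,2],95)]
        print(n,q.sum(),"px",np.round(nd.center_of_mass(q))[::-1],"mean",P.mean(0).round(3),"zmax",P[:,2].max().round(3),hi.mean(0).round(3))
t=np.load("top0.npz")['p'];c=cv2.resize(t[140:270,160:320],None,fx=5,fy=4.6,interpolation=cv2.INTER_CUBIC);cv2.imwrite("pics/t1.png",cv2.resize(t[145:265,165:310],None,fx=5,fy=5,interpolation=2))
t=np.load("scene0.npz")['p'];cv2.imwrite("pics/s1.png",cv2.resize(t[135:255,200:340],None,fx=5,fy=5,interpolation=2))
E
```

```text
top bench z 0.00036287727740291764
top 75 px [266. 179.] mean [0.606 0.135 0.045] zmax 0.064 [0.61  0.14  0.063]
top 222 px [182. 227.] mean [0.482 0.346 0.034] zmax 0.062 [0.492 0.348 0.06 ]
top 66 px [288. 238.] mean [0.461 0.079 0.041] zmax 0.063 [0.462 0.084 0.063]
top 62 px [230. 240.] mean [0.452 0.224 0.024] zmax 0.036 [0.454 0.217 0.035]
scene bench z 0.0013991385431718073
scene 255 px [230. 157.] mean [0.476 0.343 0.029] zmax 0.062 [0.491 0.349 0.059]
scene 42 px [284. 154.] mean [0.617 0.276 0.039] zmax 0.062 [0.618 0.277 0.062]
scene 80 px [303. 189.] mean [0.604 0.13  0.038] zmax 0.064 [0.602 0.127 0.064]
scene 141 px [241. 187.] mean [0.462 0.228 0.018] zmax 0.036 [0.45  0.219 0.036]
scene 203 px [260. 225.] mean [0.453 0.076 0.03 ] zmax 0.063 [0.46  0.083 0.062]
```

```bash
true
```

```text
(no output)
```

View pics/t1.png

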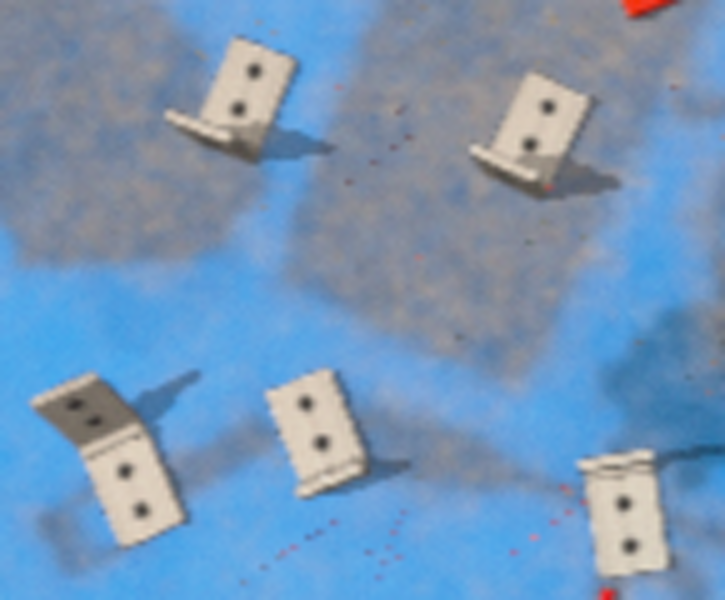

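View pics/s1.png

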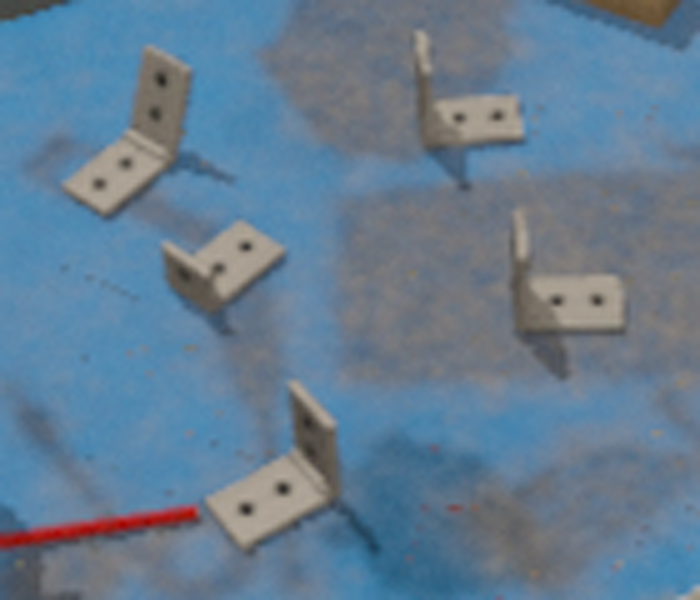

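Views agree: the bracket at top (187,236) is bent (leg leans well off its foot) and the one at (228,230) is short (top at 36 mm measured vs 62–64 for the others). Now I'll get poses by ray casting the corners in both views.

Run:
```python
from h import *
it,isc=cams.camera_info("top"),cams.camera_info("scene")
t=lambda u,v,z:ray(u/5+164.6,v/5+144.6,z,it)[:2]
s=lambda u,v,z:ray(u/5+199.6,v/5+134.6,z,isc)[:2]
def yaw(a,b): d=b-a; return np.degrees(np.arctan2(d[1],d[0])).round(1), np.linalg.norm(d).round(4)
print("BENT")
for n,f,toe,bend,top in [("top",t,[(125,548),(187,520)],[(85,460),(145,430)],[(95,375),(32,402)]),("scene",s,[(65,186),(105,215)],[(128,140),(172,167)],[(148,47),(190,73)])]:
    T=[f(*q,.006) for q in toe];B=[f(*q,.006) for q in bend];P=[f(*q,.057) for q in top]
    tm,bm,pm=[np.mean(k,0) for k in(T,B,P)]
    print(n,"toe",tm.round(4),"w",yaw(*T),"bend(in)",bm.round(4),yaw(*B),"top",pm.round(4),yaw(*P),"axis bend->toe",yaw(bm,tm),"top->toe",yaw(pm,tm))
print("SHORT")
for n,f,toe,top in [("top",t,[(268,393),(328,370)],[(302,495),(366,466)]),("scene",s,[(240,221),(285,250)],[(164,245),(212,279)])]:
    T=[f(*q,.006) for q in toe];P=[f(*q,.032) for q in top]
    tm,pm=np.mean(T,0),np.mean(P,0)
    print(n,"toe",tm.round(4),yaw(*T),"top",pm.round(4),yaw(*P),"top->toe",yaw(pm,tm))
# tray
f=np.load("top0.npz")
hsv=cv2.cvtColor(f['p'],cv2.COLOR_BGR2HSV);m=((hsv[...,1]<80)&(hsv[...,2]>130)).astype(np.uint8)
m[:, :340]=0;m[:,460:]=0;m[:150]=0;m[240:]=0
c=max(cv2.findContours(m,0,1)[0],key=cv2.contourArea);r=cv2.minAreaRect(c);print(r)
C=np.array([ray(*q,.012,it)[:2] for q in cv2.boxPoints(r)]);print("tray",C.round(3),C.mean(0).round(4),[yaw(C[i],C[(i+1)%4]) for i in range(4)])
```

```text
BENT
top toe [0.4217 0.3153] w (np.float64(-64.6), np.float64(0.0349)) bend(in) [0.467  0.3386] (np.float64(-62.3), np.float64(0.0346)) top [0.4929 0.3507] (np.float64(114.3), np.float64(0.0337)) axis bend->toe (np.float64(-152.7), np.float64(0.051)) top->toe (np.float64(-153.5), np.float64(0.0795))
scene toe [0.4216 0.3158] w (np.float64(-68.7), np.float64(0.0347)) bend(in) [0.4689 0.3355] (np.float64(-65.4), np.float64(0.0359)) top [0.4922 0.3504] (np.float64(-66.9), np.float64(0.0343)) axis bend->toe (np.float64(-157.3), np.float64(0.0512)) top->toe (np.float64(-153.8), np.float64(0.0786))
SHORT
top toe [0.5016 0.2445] (np.float64(-68.0), np.float64(0.0332)) top [0.4506 0.2196] (np.float64(-64.6), np.float64(0.0352)) top->toe (np.float64(26.1), np.float64(0.0567))
scene toe [0.502  0.2451] (np.float64(-66.6), np.float64(0.035)) top [0.45   0.2207] (np.float64(-68.2), np.float64(0.0377)) top->toe (np.float64(25.2), np.float64(0.0575))
((399.6998596191406, 195.8387451171875), (60.66755676269531, 98.81964111328125), 80.83765411376953)
tray [[ 0.628 -0.068]
 [ 0.672 -0.316]
 [ 0.519 -0.337]
 [ 0.475 -0.093]] [ 0.5736 -0.2036] [(np.float64(-79.9), np.float64(0.2524)), (np.float64(-172.2), np.float64(0.1549)), (np.float64(100.3), np.float64(0.2484)), (np.float64(9.3), np.float64(0.1555))]
```

Both views agree to about 1–2 mm and 1–2°:

| Item | Origin (m) | x-axis yaw | Size check |
|---|---|---|---|
| bent | (0.4756, 0.3418) | −154° | |
| short | (0.4474, 0.2194) | 25.5° | |
| tray | (0.574, −0.204) | 9.5° | measured 155×250 mm, matches |

Next I turn the wrist for the bent bracket, jaws across its width.

Emit:
{"method": "send_rows", "body": {"moves": [[0,0,0,-1],[0,0,0,-1],[0,0,0,-1],[0,0,0,-1],[0,0,0,-1],[0,0,0,-1],[0,0,0,-1],[0,0,0,-1],[0,0,0,-0.8],[0,0,0,0]], "claw": 0.5}}

```text
clock: 1.1
eef_pos: [0.2091, 0.4538, 0.2308]
tool_rot: [-0.222, 0.975, -0.0, -0.0]
ft_force: [0.0, -0.7, 0.1]
grip_width: 0.064
```

```bash
cat > go.py <<'E'
import sys,numpy as np
from workcell import monitor
from scipy.spatial.transform import Rotation as R
def go(x,y,z,psi=None):
    o=monitor.get_obs();r=R.from_quat(o['tool_rot']);M=r.as_matrix()
    p=np.degrees(np.arctan2(M[1,0],M[0,0]))
    d=M.T@(np.array([x,y,z])-o['eef_pos'])
    print("t",round(o['clock'],2),"pos",o['eef_pos'].round(4),"psi",p.round(2),"grip",round(o['grip_width'],4),"F",o['ft_force'].round(1),"tool delta m",d.round(4),"tilt z",M[:,2].round(3))
    if psi is not None: print("turn rad",-np.radians((psi-p+180)%360-180).round(3))
if __name__=="__main__": go(*map(float,sys.argv[1:]))
E
python3 go.py .474 .341 .13 205.7
```

```text
t 1.1 pos [0.2091 0.4538 0.2308] psi -154.33 grip 0.064 F [ 0.  -0.7  0.1] tool delta m [-0.19   -0.2164  0.1008] tilt z [-0.001 -0.001 -1.   ]
turn rad -0.0
```

Emit:
{"method": "send_rows", "body": {"moves": [[-0.019,-0.0216,0.01,0],[-0.019,-0.0216,0.01,0],[-0.019,-0.0216,0.01,0],[-0.019,-0.0216,0.01,0],[-0.019,-0.0216,0.01,0],[-0.019,-0.0216,0.01,0],[-0.019,-0.0216,0.01,0],[-0.019,-0.0216,0.01,0],[-0.019,-0.0216,0.01,0],[-0.019,-0.0216,0.01,0],[0,0,0,0],[0,0,0,0]]}}

```text
clock: 2.3
eef_pos: [0.4739, 0.3411, 0.1305]
tool_rot: [-0.221, 0.975, -0.0, -0.001]
ft_force: [0.6, 0.2, 0.7]
grip_width: 0.0642
```

```bash
python3 go.py .474 .341 .004 205.7
python3 - <<'E'
from h import *
from scipy.spatial.transform import Rotation as R
o=monitor.get_obs();p,d=cams.camera("wrist");cv2.imwrite("pics/w1.png",p)
E
```

```text
t 2.3 pos [0.4739 0.3411 0.1305] psi -154.46 grip 0.0642 F [0.6 0.2 0.7] tool delta m [-0.0003 -0.0002  0.1265] tilt z [-0.002 -0.001 -1.   ]
turn rad -0.003
```

View pics/w1.png

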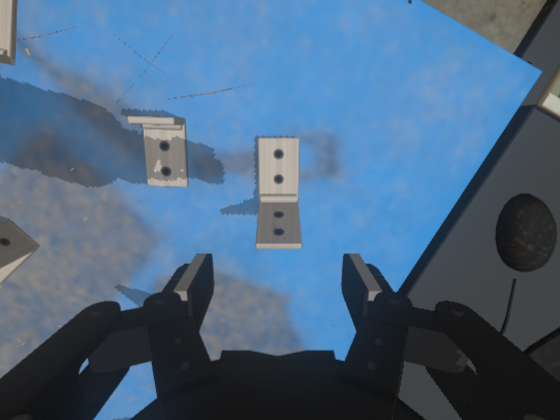

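The wrist view shows the bent bracket centred between the fingers (column 278) and aligned with the jaws. I'll descend and grip.

Emit:
{"method": "send_rows", "body": {"moves": [[0,0,0.02,0],[0,0,0.02,0],[0,0,0.02,0],[0,0,0.02,0],[0,0,0.02,0],[0,0,0.016,0],[0,0,0.01,0],[0,0,0,0],[0,0,0,0]]}}

```text
clock: 3.25
eef_pos: [0.474, 0.3425, 0.006]
tool_rot: [-0.223, 0.975, 0.0, 0.0]
ft_force: [1.1, 0.8, 0.1]
grip_width: 0.0639
```

Emit:
{"method": "send_rows", "body": {"moves": [[0,0,0,0],[0,0,0,0],[0,0,0,0],[0,0,0,0],[0,0,0,0],[0,0,0,0],[0,0,0,0],[0,0,0,0]], "claw": -1}}

```text
clock: 4.05
eef_pos: [0.4751, 0.3424, 0.0067]
tool_rot: [-0.222, 0.975, 0.001, 0.001]
ft_force: [-0.2, -0.1, 6.0]
grip_width: 0.0347
```

```bash
python3 go.py .474 .341 .15 205.7;python3 - <<'E'
from h import *
p,d=cams.camera("scene");cv2.imwrite("pics/s2.png",p)
E
```

```text
t 4.05 pos [0.4751 0.3424 0.0067] psi -154.33 grip 0.0347 F [-0.2 -0.1  6. ] tool delta m [ 0.0012 -0.0007 -0.1433] tilt z [ 0.002  0.002 -1.   ]
turn rad -0.0
```

View pics/s2.png

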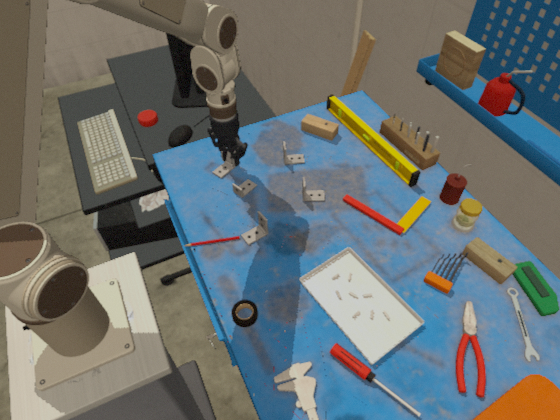

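Gripped at 35 mm opening, which matches the 36 mm width. Lifting.

Emit:
{"method": "send_rows", "body": {"moves": [[0,0,-0.01,0],[0,0,-0.02,0],[0,0,-0.03,0],[0,0,-0.03,0],[0,0,-0.03,0],[0,0,-0.02,0],[0,0,0,0.7],[0,0,0,0.7],[0,0,0,0.7],[0,0,0,0.7],[0,0,0,0],[0,0,0,0]]}}

```text
clock: 5.3
eef_pos: [0.4739, 0.3416, 0.1453]
tool_rot: [-0.085, 0.996, -0.0, -0.0]
ft_force: [-1.4, -0.1, -0.5]
grip_width: 0.0349
```

```bash
python3 - <<'E'
import numpy as np
c=np.array([.5736,-.2036]);a=np.radians(9.5);ux=np.array([np.cos(a),np.sin(a)]);uy=np.array([-ux[1],ux[0]])
# bent: bracket x = -ux; tool at bracket x=+2; extents centre +19 -> tool at tray x=+17
print("bent tcp",c+.017*ux-.060*uy,"short tcp",c-.027*ux+.058*uy)
E
python3 go.py .600 -.260 .14 189.5;python3 - <<'E'
from h import *
p,d=cams.camera("scene");cv2.imwrite("pics/s3.png",p[60:260,130:400].repeat(2,0).repeat(2,1))
E
```

```text
bent tcp [ 0.60026971 -0.25997133] short tcp [ 0.53739753 -0.15085172]
t 5.3 pos [0.4739 0.3416 0.1453] psi -170.29 grip 0.0349 F [-1.4 -0.1 -0.5] tool delta m [-0.0228 -0.6142  0.0055] tilt z [-0. -0. -1.]
turn rad 0.004
```

View pics/s3.png

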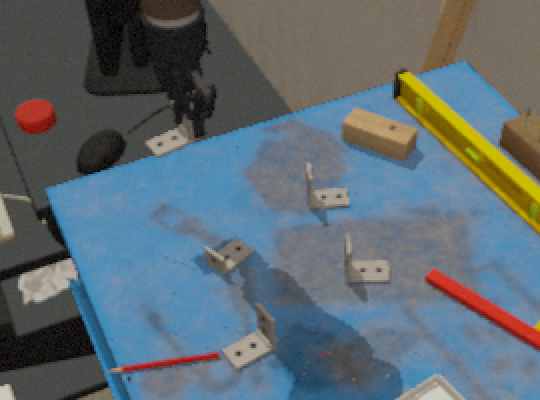

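The bent bracket hangs level in the gripper. Carrying it to the tray.

Emit:
{"method": "send_rows", "body": {"moves": [[-0.001,-0.015,0,0],[-0.001,-0.03,0,0],[-0.0013,-0.036,0,0],[-0.0013,-0.036,0,0],[-0.0013,-0.036,0,0],[-0.0013,-0.036,0,0],[-0.0013,-0.036,0,0],[-0.0013,-0.036,0,0],[-0.0013,-0.036,0,0],[-0.0013,-0.036,0,0],[-0.0013,-0.036,0,0],[-0.0013,-0.036,0,0],[-0.0013,-0.036,0,0],[-0.0013,-0.036,0,0],[-0.0013,-0.036,0,0],[-0.0013,-0.036,0,0],[-0.0013,-0.036,0,0],[-0.001,-0.03,0,0],[-0.001,-0.0,0,0],[0,0,0,0]]}}

```text
clock: 7.35
eef_pos: [0.5992, -0.2619, 0.1448]
tool_rot: [-0.083, 0.997, 0.0, -0.001]
ft_force: [-0.5, 0.7, -1.3]
grip_width: 0.0352
```

```bash
python3 go.py .600 -.260 .009 189.5;python3 - <<'E'
from h import *
p,d=cams.camera("scene");cv2.imwrite("pics/s4.png",p[200:400,230:480].repeat(3,0).repeat(3,1))
p,d=cams.camera("wrist");cv2.imwrite("pics/w4.png",p)
E
```

```text
t 7.35 pos [ 0.5992 -0.2619  0.1448] psi -170.47 grip 0.0352 F [-0.5  0.7 -1.3] tool delta m [-0.0012  0.0016  0.1358] tilt z [-0.001  0.001 -1.   ]
turn rad 0.001
```

View pics/s4.png

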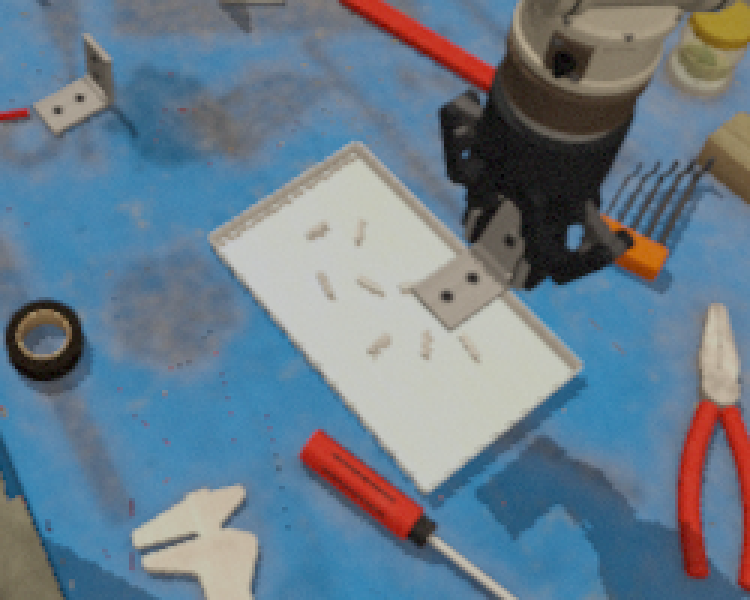

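View pics/w4.png

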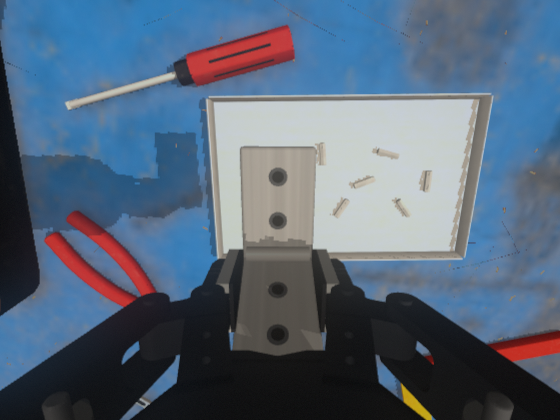

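The bracket is aligned with the tray (rim left edge at column ~210, bracket at 240–315). Lowering it to about 1 mm above the tray floor.

Emit:
{"method": "send_rows", "body": {"moves": [[0,0.001,0.025,0],[0,0.001,0.025,0],[-0.001,0,0.025,0],[0,0,0.025,0],[0,0,0.015,0],[0,0,0.01,0],[0,0,0.007,0],[0,0,0.003,0],[0,0,0,0],[0,0,0,0]]}}

```text
clock: 8.45
eef_pos: [0.6015, -0.2587, 0.0113]
tool_rot: [-0.084, 0.996, -0.0, 0.001]
ft_force: [0.2, 0.4, -0.7]
grip_width: 0.0347
```

```bash
python3 go.py .600 -.260 .009 189.5;python3 - <<'E'
from h import *
p,d=cams.camera("top");cv2.imwrite("pics/t5.png",p[130:260,310:480].repeat(4,0).repeat(4,1))
p,d=cams.camera("scene");cv2.imwrite("pics/s5.png",p[200:400,230:480].repeat(3,0).repeat(3,1))
E
```

```text
t 8.45 pos [ 0.6015 -0.2587  0.0113] psi -170.36 grip 0.0347 F [ 0.2  0.4 -0.7] tool delta m [ 0.0017 -0.001   0.0023] tilt z [ 0.002 -0.001 -1.   ]
turn rad 0.003
```

View pics/s5.png

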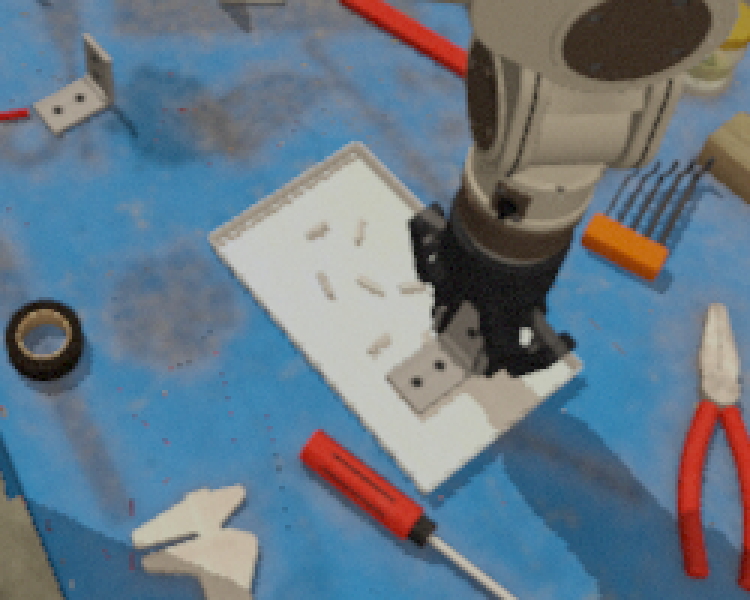

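It sits well inside the rim. Lowering the last 2 mm and opening.

Emit:
{"method": "send_rows", "body": {"moves": [[0,0,0.002,0],[0,0,0,0],[0,0,0,0]]}}

```text
clock: 8.85
eef_pos: [0.6014, -0.2588, 0.0088]
tool_rot: [-0.084, 0.996, -0.0, 0.001]
ft_force: [-0.2, -1.0, 1.0]
grip_width: 0.0344
```

Emit:
{"method": "send_rows", "body": {"moves": [[0,0,0,0],[0,0,0,0],[0,0,0,0],[0,0,0,0],[0,0,-0.01,0],[0,0,-0.02,0],[0,0,-0.03,0],[0,0,-0.035,0],[0,0,-0.035,0],[0,0,0,0]], "claw": 0.4}}

```text
clock: 9.85
eef_pos: [0.6045, -0.26, 0.1461]
tool_rot: [-0.084, 0.996, -0.003, 0.006]
ft_force: [1.9, 0.2, 0.8]
grip_width: 0.0596
```

```bash
python3 go.py .450 .2207 .14 115.5;python3 - <<'E'
from h import *
p,d=cams.camera("scene");cv2.imwrite("pics/s6.png",p[200:400,230:480].repeat(3,0).repeat(3,1))
E
```

```text
t 9.85 pos [ 0.6045 -0.26    0.1461] psi -170.36 grip 0.0596 F [1.9 0.2 0.8] tool delta m [0.0719 0.4998 0.0019] tilt z [ 0.012 -0.005 -1.   ]
turn rad 1.294
```

View pics/s6.png

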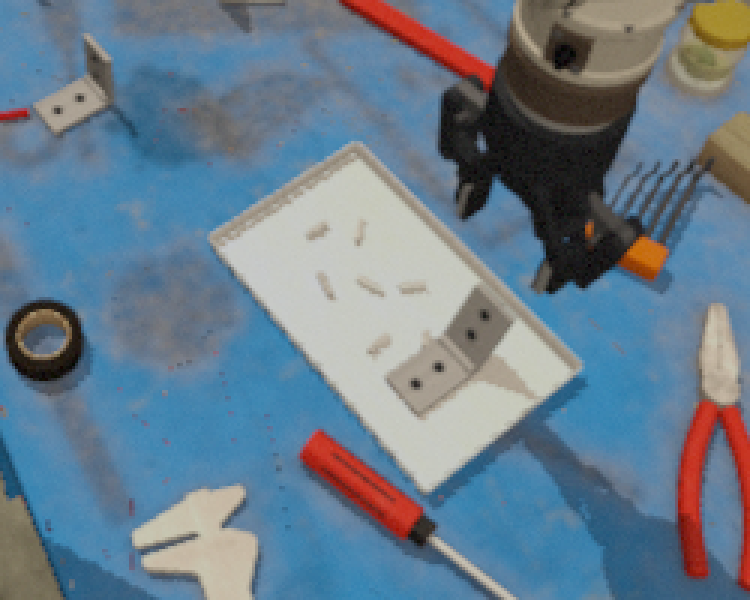

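The bent bracket stands in the tray, clear of the rim. Now moving to the short one.

Emit:
{"method": "send_rows", "body": {"moves": [[0.002,0.015,0,0],[0.004,0.03,0,0],[0.005,0.035,0,0],[0.005,0.035,0,0],[0.005,0.035,0,0],[0.005,0.035,0,0],[0.005,0.035,0,0],[0.005,0.035,0,0],[0.005,0.035,0,0],[0.005,0.035,0,0],[0.005,0.035,0,0],[0.005,0.035,0,0],[0.005,0.035,0,0],[0.005,0.035,0,0],[0.005,0.025,0,0],[0.004,0.01,0,0],[0,0,0,0]]}}

```text
clock: 11.6
eef_pos: [0.442, 0.2225, 0.1377]
tool_rot: [-0.085, 0.996, -0.0, -0.001]
ft_force: [0.3, 0.2, -0.1]
grip_width: 0.0593
```

Emit:
{"method": "send_rows", "body": {"moves": [[0,0,0,0.5],[0,0,0,1],[0,0,0,1],[0,0,0,1],[0,0,0,1],[0,0,0,1],[0,0,0,1],[0,0,0,1],[0,0,0,1],[0,0,0,1],[0,0,0,1],[0,0,0,1],[0,0,0,1],[0,0,0,0.44],[0,0,0,0],[0,0,0,0]]}}

```text
clock: 13.2
eef_pos: [0.4434, 0.2208, 0.1381]
tool_rot: [0.534, 0.846, -0.0, -0.0]
ft_force: [-0.1, -1.3, 0.3]
grip_width: 0.06
```

```bash
python3 go.py .450 .2207 .011 115.5;python3 - <<'E'
from h import *
p,d=cams.camera("wrist");cv2.imwrite("pics/w7.png",p)
E
```

```text
t 13.2 pos [0.4434 0.2208 0.1381] psi 115.46 grip 0.06 F [-0.1 -1.3  0.3] tool delta m [-0.0029  0.006   0.1271] tilt z [-0.    -0.001 -1.   ]
turn rad -0.001
```

View pics/w7.png

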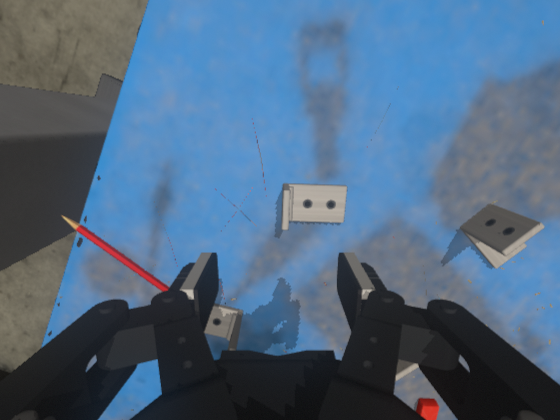

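The leg sits at column 286, 6 mm right of centre, matching the computed offset. I'll correct that, descend and grip across the leg's thickness.

Emit:
{"method": "send_rows", "body": {"moves": [[-0.003,0.006,0.02,0],[0,0,0.02,0],[0,0,0.02,0],[0,0,0.02,0],[0,0,0.02,0],[0,0,0.016,0],[0,0,0.01,0],[0,0,0,0],[0,0,0,0]]}}

```text
clock: 14.15
eef_pos: [0.4503, 0.2218, 0.0126]
tool_rot: [0.534, 0.846, 0.0, 0.0]
ft_force: [0.1, 0.1, 0.8]
grip_width: 0.0601
```

Emit:
{"method": "send_rows", "body": {"moves": [[0,0,0,0],[0,0,0,0],[0,0,0,0],[0,0,0,0],[0,0,0,0],[0,0,0,0],[0,0,0,0],[0,0,0,0],[0,0,0,0],[0,0,0,0]], "claw": -1}}

```text
clock: 15.15
eef_pos: [0.4505, 0.2221, 0.0129]
tool_rot: [0.534, 0.846, 0.001, 0.0]
ft_force: [-0.9, 0.0, 5.9]
grip_width: 0.0045
```

Emit:
{"method": "send_rows", "body": {"moves": [[0,0,-0.01,0],[0,0,-0.02,0],[0,0,-0.03,0],[0,0,-0.03,0],[0,0,-0.03,0],[0,0,-0.02,0],[0,0,0,0.7],[0,0,0,0.7],[0,0,0,0.7],[0,0,0,0.7],[0,0,0,0],[0,0,0,0]]}}

```text
clock: 16.35
eef_pos: [0.4496, 0.2216, 0.1522]
tool_rot: [0.646, 0.763, -0.0, -0.0]
ft_force: [0.1, 0.5, -1.6]
grip_width: 0.0047
```

```bash
python3 go.py .537 -.151 .15 99.5;python3 - <<'E'
from h import *
p,d=cams.camera("scene");cv2.imwrite("pics/s8.png",p[60:260,130:400].repeat(2,0).repeat(2,1))
p,d=cams.camera("wrist");cv2.imwrite("pics/w8.png",p)
E
```

```text
t 16.35 pos [0.4496 0.2216 0.1522] psi 99.54 grip 0.0047 F [ 0.1  0.5 -1.6] tool delta m [-0.382   0.0245  0.0023] tilt z [-0.001 -0.    -1.   ]
turn rad 0.001
```

View pics/s8.png

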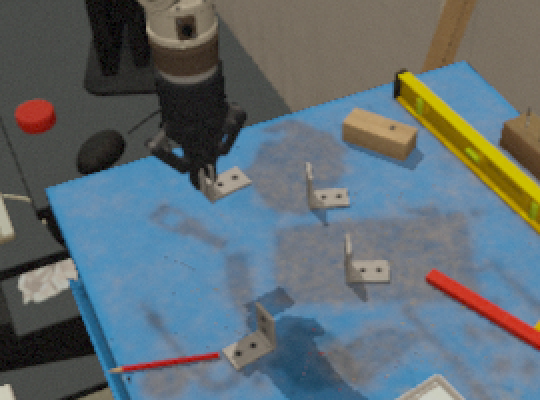

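View pics/w8.png

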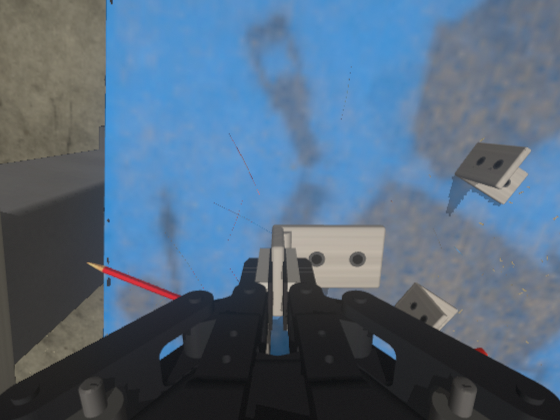

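The short bracket is held by its leg (opening 4.7 mm, nominal 6 mm) and the scene view shows it lifted level. Carrying it to the tray.

Emit:
{"method": "send_rows", "body": {"moves": [[-0.012,0.0015,0,0],[-0.03,0.002,0,0],[-0.034,0.002,0,0],[-0.034,0.002,0,0],[-0.034,0.002,0,0],[-0.034,0.002,0,0],[-0.034,0.002,0,0],[-0.034,0.002,0,0],[-0.034,0.002,0,0],[-0.034,0.002,0,0],[-0.034,0.002,0,0],[-0.024,0.002,0,0],[-0.01,0.001,0,0],[0,0,0,0],[0,0,0,0]]}}

```text
clock: 17.95
eef_pos: [0.5363, -0.1504, 0.1521]
tool_rot: [0.646, 0.763, 0.0, -0.001]
ft_force: [0.8, 0.8, -0.7]
grip_width: 0.0046
```

```bash
python3 go.py .537 -.151 .017 99.5;python3 - <<'E'
from h import *
p,d=cams.camera("wrist");cv2.imwrite("pics/w9.png",p)
E
```

```text
t 17.95 pos [ 0.5363 -0.1504  0.1521] psi 99.47 grip 0.0046 F [ 0.8  0.8 -0.7] tool delta m [-0.0008  0.0007  0.1351] tilt z [-0.001  0.001 -1.   ]
turn rad -0.001
```

View pics/w9.png

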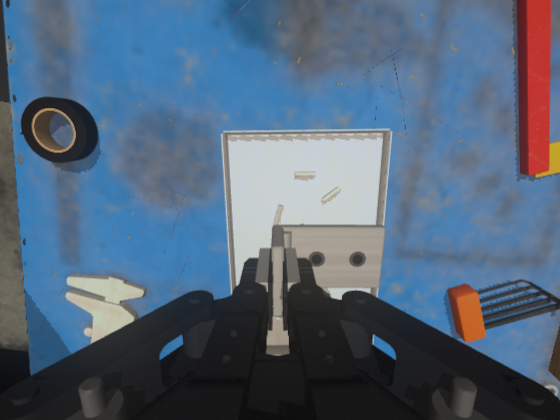

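Emit:
{"method": "send_rows", "body": {"moves": [[-0.001,0.001,0.025,0],[0,0,0.025,0],[0,0,0.025,0],[0,0,0.025,0],[0,0,0.015,0],[0,0,0.01,0],[0,0,0.007,0],[0,0,0.002,0],[0,0,0,0],[0,0,0,0]]}}

```text
clock: 19.0
eef_pos: [0.5387, -0.1519, 0.0192]
tool_rot: [0.646, 0.763, 0.0, 0.001]
ft_force: [-0.2, -0.3, -1.0]
grip_width: 0.0045
```

```bash
python3 go.py .537 -.151 .015 99.5;python3 - <<'E'
from h import *
p,d=cams.camera("scene");cv2.imwrite("pics/s9.png",p[200:400,230:480].repeat(3,0).repeat(3,1))
E
```

```text
t 19.0 pos [ 0.5387 -0.1519  0.0192] psi 99.46 grip 0.0045 F [-0.2 -0.3 -1. ] tool delta m [ 0.0012 -0.0015  0.0042] tilt z [ 0.002 -0.    -1.   ]
turn rad -0.001
```

View pics/s9.png

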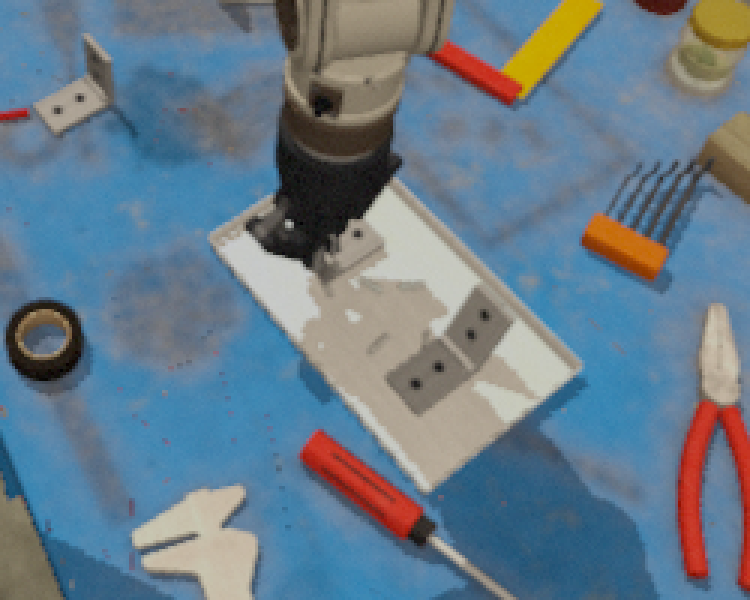

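Good position. Lowering the last few mm, then releasing.

Emit:
{"method": "send_rows", "body": {"moves": [[0,0,0.002,0],[0,0,0.002,0],[0,0,0,0],[0,0,0,0]]}}

```text
clock: 19.45
eef_pos: [0.5384, -0.152, 0.015]
tool_rot: [0.646, 0.763, 0.0, 0.001]
ft_force: [-0.4, -0.2, 5.2]
grip_width: 0.0046
```

Emit:
{"method": "send_rows", "body": {"moves": [[0,0,0,0],[0,0,0,0],[0,0,0,0],[0,0,0,0],[0,0,0,0],[0,0,0,0],[0,0,-0.01,0],[0,0,-0.02,0],[0,0,-0.03,0],[0,0,-0.04,0],[0,0,-0.04,0],[0,0,-0.04,0],[0,0,0,0]], "claw": -0.2}}

```text
clock: 20.75
eef_pos: [0.5417, -0.1529, 0.2021]
tool_rot: [0.646, 0.763, 0.003, 0.006]
ft_force: [0.1, 0.6, 0.8]
grip_width: 0.0337
```

Emit:
{"method": "send_rows", "body": {"moves": [[0.02,-0.02,0,0],[0.03,-0.03,0,0],[0.03,-0.03,0,0],[0.03,-0.03,0,0],[0.02,-0.02,0,0],[0,0,0,0],[0,0,0,0],[0,0,0,0]]}}

```text
clock: 21.55
eef_pos: [0.3895, -0.0453, 0.1947]
tool_rot: [0.647, 0.763, 0.0, 0.001]
ft_force: [-0.6, -0.3, -0.5]
grip_width: 0.034
```

```bash
python3 go.py .537 -.151 .015 99.5;python3 - <<'E'
from h import *
for n in("top","scene"):
    p,d=cams.camera(n);cv2.imwrite(f"pics/{n}10.png",p);np.savez(n+"1.npz",p=p,d=d)
    a=np.load(n+"0.npz")['p']
    df=cv2.absdiff(a,p).max(-1)
    cv2.imwrite(f"pics/d_{n}.png",df)
E
```

```text
t 21.55 pos [ 0.3895 -0.0453  0.1947] psi 99.44 grip 0.034 F [-0.6 -0.3 -0.5] tool delta m [-0.1283  0.1279  0.18  ] tilt z [ 0.002 -0.    -1.   ]
turn rad -0.001
```

View pics/top10.png

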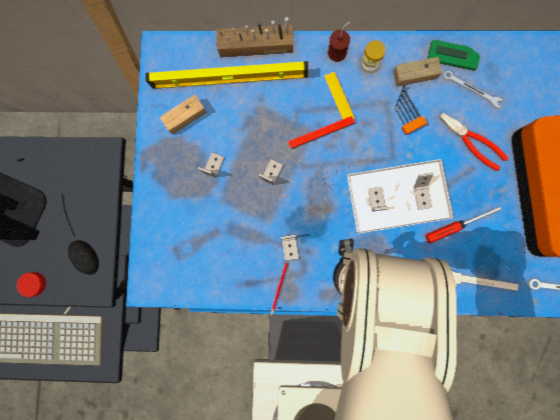

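View pics/scene10.png

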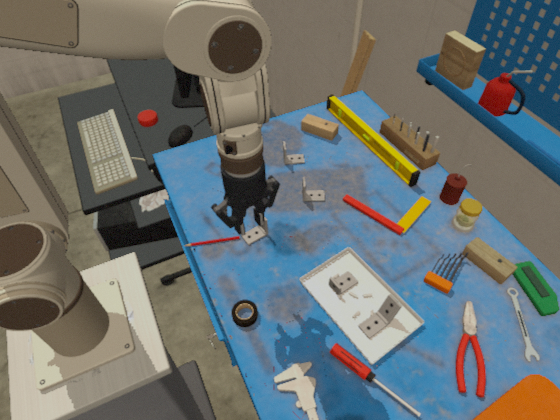

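The top view shows both faulty brackets standing in the tray, at (377,198) and (424,190), and the three sound ones as before. One numeric check before handing in.

Run:
```python
from h import *
from scipy import ndimage as nd
it=cams.camera_info("top")
a,b=np.load("top0.npz"),np.load("top1.npz")
df=cv2.absdiff(a['p'],b['p']).max(-1)
for n,(u,v) in dict(C=(290,248),D=(211,164),E=(272,171)).items(): print(n,"mean diff",df[v-16:v+16,u-16:u+16].mean().round(2),df[v-16:v+16,u-16:u+16].max())
f=b;hsv=cv2.cvtColor(f['p'],cv2.COLOR_BGR2HSV);m=((hsv[...,1]<80)&(hsv[...,2]>100)).astype(np.uint8)
m[:, :340]=0;m[:,460:]=0;m[:150]=0;m[236:]=0
c=max(cv2.findContours(m,0,1)[0],key=cv2.contourArea);r=cv2.minAreaRect(c)
C=np.array([ray(*q,.012,it)[:2] for q in cv2.boxPoints(r)]);ctr=C.mean(0);print("tray",ctr.round(4),r)
W=cloud(b['d'],it);ang=np.radians(9.5);R=np.array([[np.cos(ang),np.sin(ang)],[-np.sin(ang),np.cos(ang)]])
L=(W[...,:2]-ctr)@R.T;z=W[...,2]
k=(b['d']>0)&(abs(L[...,0])<.066)&(abs(L[...,1])<.112)&(z>.0065)
lab,n=nd.label(k,np.ones((3,3)))
for i in range(1,n+1):
    q=lab==i
    if q.sum()>25: print(q.sum(),"tray-x",L[q][:,0].min().round(3),L[q][:,0].max().round(3),"tray-y",L[q][:,1].min().round(3),L[q][:,1].max().round(3),"zmax",z[q].max().round(3))
print(monitor.get_obs()['clock'],abs(monitor.get_obs()['joint_vel']).max())
```

```text
C mean diff 6.04 13
D mean diff 5.92 12
E mean diff 5.52 11
tray [ 0.5736 -0.2036] ((399.6998596191406, 195.8387451171875), (60.66755676269531, 98.81964111328125), 80.83765411376953)
486 tray-x -0.04 0.041 tray-y -0.077 -0.029 zmax 0.063
300 tray-x -0.029 0.033 tray-y 0.034 0.077 zmax 0.038
21.65 0.004842901000128598
```

```bash
python3 -c "
from workcell import order
print(order.job_done())"
```

```text
the job is handed in; nothing more can be done
None
```

I put the bent and the short bracket in the tray, one at a time, and handed the job in at about 21.7 s of the 56 s allowed. The bent one was gripped across its width and the short one across its leg.

**Last checks before hand-in:**
- **Bent bracket:** it spans −40 to 41 mm in tray x and −77 to −29 mm in tray y, inside the 78 and 123 mm limits. Its top measured 63 mm, against about 58 mm expected on the tray floor.
- **Short bracket:** it spans −29 to 33 mm in tray x and 34 to 77 mm in tray y. Its top measured 38 mm, against 34 mm expected.
- **Height readings:** the two tops read 4–5 mm high. The same camera read the sound brackets 2–4 mm high at the start, so I took this as camera error.
- **Tray and sound brackets:** the tray outline was unchanged from the start. Around the three sound brackets the before and after pictures differed only by noise-level amounts.
- **Arm:** it was at rest, clear of everything. The highest force reading at the end of any move was about 6 N.

No check failed. I did not measure the tray's tilt separately.

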